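Change the range of a bench unit with its output off

ROBOT

A 7-joint arm with a two-finger parallel gripper is mounted at the origin on the work surface. World frame = base frame: x ahead of the robot, y to its left, z up, the work surface at z = 0. Lengths are in mm, angles in rad, forces in N, time in s.
With the tool pointing down it reaches from about 425 to 1025 mm from the base axis. Payload 3.6 kg.
Tool frame: the origin (TCP) lies at the very end of the fingers, on their centre line; the grasp point (between the pads) lies 19 mm behind it; z points along the fingers, y is the line along which they close (so a half turn about z gives the same grasp; the last joint's range is limited). The gripper opens to 85 mm and grips with 20 to 120 N. Pads are 22 mm wide; open, the fingers measure 114 mm over their backs; the gripper's body (76 mm by 85 mm) begins 54 mm behind the grasp point. The pads swing forward as they close: fully open they stand 13 mm farther back than shut.
Start: joints at [-1.198, 0.591, 0.048, 1.609, -0.033, 0.943, -0.034], TCP at [326.269, 647.44, 231.302] pointing down, gripper open.
Joint ranges: [-2.69, 2.69], [-0.47, 2.24], [-1.27, 1.36], [0.19, 2.51], [-1.53, 4.68], [0.08, 2.07], [-3.09, 3.09]. Speed limits (rad/s): [2.57, 2.57, 3.14, 3.14, 3.14, 3.14, 3.14].

INTERFACE

Orientations are given as a unit quaternion [w, x, y, z].
In Python, from workcell import move_ptp, line_to, move_j, open_jaws, gripper_close, dwell, solve_ik, read_state, snapshot, IKError, job_done gives the robot as it stands. The module is installed in compiled form; this text tells all that it offers. Calls block until the motion is done:
- move_ptp(position, orientation): joint-space move of the TCP to a pose.
- line_to(position, rotation=None, rate=150): straight line of the TCP; rotation=None keeps the orientation; rate is the mean speed in mm/s.
- move_j(angles): joint-space move.
- open_jaws() and gripper_close(): open the fingers fully, or close them until they stop; the grip force is fixed at half the most.
- dwell(seconds).
- solve_ik(position, orientation): joint angles nearest the present ones, or None.
- read_state(): the state.
- snapshot(name): name is "scene" or "side" or "wrist"; returns a dict with "pixels" (420x560x3 uint8, red, green, blue), "K" (3x3 intrinsics, pixels), "R" (3x3) and "t" (3): a world point X has camera coordinates R X + t. Camera axes: x right, y down, z forward; pixel columns grow to the right and rows downward; lengths in mm; the calibration is good to about 2 mm. The wrist camera is an equidistant fisheye: a pixel r from the principal point sees the ray r / f radians off the axis. A picture is of the moment at which its call begins. There is no depth.
A pose or a line that the arm cannot do raises IKError and nothing moves.
- job_done(): hands the job in; it is judged then, once.
The state is a dict: "time": time; "joint_pos": joint angles; "joint_vel": joint speeds; "tau": joint torques, N m; "tool_pos": TCP position; "ee_rot": TCP orientation; "wrist_force": force on the tool from outside, world axes, zero at the start; "wrist_torque": the same for the moment, N m; "opening": finger opening in mm; "grip_force": force on a finger pad.
Only numpy, scipy, OpenCV 4.12 (cv2) and the standard library are available. Lean on these libraries where they do the work, as an engineer would, in place of code of your own. Each camera call takes 0.05 s, during which the arm holds its last target. There are 200 camera calls.

TASK

The range of this bench unit may only be changed with its output off: throw the paddle switch on the sloping panel fully down the slope (off, away from the robot), then turn the long bar knob until its pointer end points straight up the slope at the long mark, then throw the paddle fully back up the slope (on). Do not touch the three round knobs beside them, and leave the meter, the heat sink and the spool where they are.

Things in the scene. Friction and masses are not known exactly. Their poses are not given: they have to be found in the camera images.
- console: Fixed cream bench unit, 430 mm wide. Origin on the bench below the panel's centre; x away from the robot, y left along the panel, z up. The flat panel, 180 mm long, faces away from the robot, falling 28 deg along x, its centre 105 mm up. On it a row of five plates 78 mm apart along y, order varies: paddle switch, bar knob, three round knobs, all half-way up the slope and square to it.
- bar_grip (a point): Bar knob: black round foot (48 mm across, 11 mm high) with an upright finger bar 64 mm long, 16 mm thick, 11 to 46 mm above the panel; the pointer end narrows to 9 mm over its last 18 mm, white line on top. Point on its axis 36 mm above the panel; x to the pointer end, z out of the panel; turns with it. Pinch across the 16 mm. A round knob beside it begins 54 mm from the axis, 35 mm high.
- bar_knob (a joint): Bar knob's angle from the long mark, rad, growing clockwise as seen facing the panel. 0: pointer end straight up the slope, at the long black mark on its plate; starts between -1.3 and -0.5 (short of the mark: turn it clockwise). Short ticks every 0.35 rad. Range -1.5 to 1.2, friction 0.05 N m, no detents; stays where it is left.
- bar_tip (a point): The pointer end of the bar knob, 32 mm from its axis, 36 mm above the panel.
- paddle (a joint): Paddle switch, rad. 0: fully off, leaning 0.5 rad from the panel's normal down the slope (away from the robot). 1.0: fully on, leaning 0.5 rad up the slope. Starts on. Friction 0.12 N m, no spring, stays where it is left.
- switch_base (a point): Fixed point on the panel's surface under the paddle's hinge, which lies 6 mm above it along the normal, parallel to the console's y. Axes as the console's (x away from the robot, y left, z up), not tilted with the panel.
- paddle_tip (a point): Middle of the top end of the paddle, 70 mm from its hinge. The paddle is a black block 26 mm wide and 14 mm thick over its last 42 mm, on a 12 mm wide steel stem. z runs from hinge to tip; it swings with the paddle.
- drum_knob: Round knob, plain drum, 48 mm across, 34 mm high. Black, like the bar knob, with a white line on top. Origin on its axis at the panel's surface. A neighbour: not to be touched.
- dome_knob: Round knob, mushroom with a domed top, 48 mm across, 35 mm high. Black, like the bar knob, with a white line on top. Origin on its axis at the panel's surface. A neighbour: not to be touched.
- step_knob: Round knob in two steps, 48 mm across below and 28 mm above, 35 mm high. Black, like the bar knob, with a white line on top. Origin on its axis at the panel's surface. A neighbour: not to be touched.
- heat_sink: Dark finned heat sink, 120 x 80 x 42 mm, left of the console as the robot sees it. Loose bystander. Origin at the centre of its underside.
- meter: Grey hand-held multimeter lying flat, 180 x 90 x 44 mm, right of the console as the robot sees it. Loose bystander. Origin at the centre of its underside.
- spool: Solder spool standing on its flange, 64 mm across, 48 mm high, beyond the console's low front edge. Loose bystander. Origin at the centre of its underside.

How it is judged:
By the outcome, as a careful person would: the job done as asked, in the order asked, and still so for the second after the job is handed in, with the robot touching nothing.
It also fails if it takes over 56 s, if anything falls off the work surface, if the arm or the gripper's body presses on something with over 40 N, if the wrist force passes 120 N, or if a joint passes its speed limit or range.

## Working session

There is one attempt and no reset: what is moved stays moved. The work goes in short steps, each a Python script; the robot and the scene stay as the last script left them, time stands still between calls to the robot, and variables do not carry over. Pictures are saved under pics/ and viewed, at most 10 in all, crops included, and the job is handed in when it is done.

```bash
mkdir -p pics
cat > h.py <<'E'
import numpy as np, cv2
from workcell import *
def save(n,f,crop=None,s=1):
    d=snapshot(n); im=d["pixels"][:,:,::-1]
    if crop: im=im[crop[1]:crop[3],crop[0]:crop[2]]
    if s!=1: im=cv2.resize(np.ascontiguousarray(im),None,fx=s,fy=s,interpolation=cv2.INTER_CUBIC)
    cv2.imwrite(f,im); np.savez(f[:-4]+'.npz',**d); return d
E
python3 - <<'E'
from h import *
for n in("scene","side"):
    d=save(n,f"pics/{n}1.png"); R=d["R"];print(n,np.round(d["K"],1).tolist(),np.round(R,3).tolist(),np.round(-R.T@d["t"],1))
a=cv2.imread("pics/scene1.png");
s=read_state();print(s["time"],s["ee_rot"],s["opening"],s["wrist_force"])
E
```

```text
scene [[436.1, 0.0, 275.7], [0.0, 436.1, 218.3], [0.0, 0.0, 1.0]] [[0.151, 0.988, 0.011], [0.854, -0.125, -0.504], [-0.497, 0.085, -0.864]] [1131.2  -65.8 1044.3]
side [[454.6, 0.0, 273.5], [0.0, 454.6, 215.4], [0.0, 0.0, 1.0]] [[0.743, -0.67, -0.007], [-0.322, -0.349, -0.88], [0.587, 0.656, -0.475]] [ -53.8 -687.7  628.5]
0.1 [-1.79762737e-04  2.31254053e-01  9.72892878e-01 -9.89644185e-04] 85.40883406659307 [-0.09228278 -0.86509981  0.04604893]
```

View pics/scene1.png

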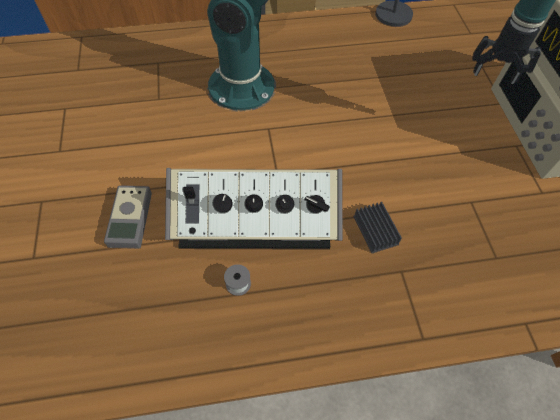

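View pics/side1.png

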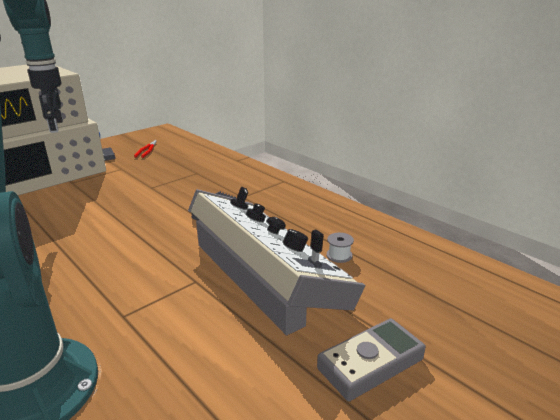

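The scene view shows the paddle at (190,193) at the console's right (−y) end. The bar knob is at (317,204), at the +y end. The meter is left at (128,217), the heat sink at (377,227), and the spool at (237,279). I'll enlarge the console.

Run:
```python
import cv2
a=cv2.imread("pics/scene1.png")[160:256,160:350]
cv2.imwrite("pics/crop1.png",cv2.resize(a,None,fx=4.2,fy=4.2,interpolation=cv2.INTER_CUBIC))
```

```text
(no output)
```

View pics/crop1.png

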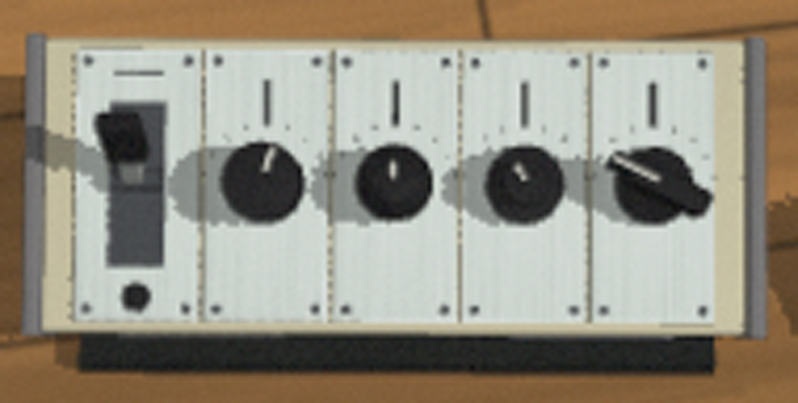

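The crop shows the plate seams at crop x≈75, 202, 331, 460, 589 and 713. The bar's pointer end is up-left at (612,155) and its tail is at (710,200), so it starts about −1.1 rad. The paddle leans up the slope at (122,135). Next I'll fit the console pose and check it against the side view.

```bash
cat > geo.py <<'E'
import numpy as np
a=np.radians(28)
U=np.array([-np.cos(a),0,np.sin(a)]); N=np.array([np.sin(a),0,np.cos(a)]); Y=np.array([0,1.,0])
def Rz(w): c,s=np.cos(w),np.sin(w); return np.array([[c,-s,0],[s,c,0],[0,0,1]])
def P(p,u,y,h):  # panel coords (up slope, y, height) -> world
    return np.array([p[0],p[1],105])+Rz(p[2])@(u*U+y*Y+h*N)
def proj(d,X):
    c=d["R"]@X+d["t"]; q=d["K"]@c; return q[:2]/q[2]
E
python3 - <<'E'
from h import *; from geo import *; from scipy.optimize import least_squares as LS
d=dict(np.load("pics/scene1.npz")); s=dict(np.load("pics/side1.npz"))
px=lambda c:np.array([160+(c[0]+.5)/4.2-.5,160+(c[1]+.5)/4.2-.5])
ys=[-195,-117,-39,39,117,195]
top=[(75,52),(202,52),(331,52),(460,52),(589,52),(713,52)]; bot=[(72,320),(199,320),(330,320),(460,320),(589,320),(713,320)]
marks=[(267,103),(396,103),(525,103),(653,104)]
def f(v):
    p,h,m,vo=v[:3],v[3],v[4],0
    r=[]
    for y,t,b in zip(ys,top,bot): r+=[*(proj(d,P(p,h,y,1))-px(t)),*(proj(d,P(p,-h,y,1))-px(b))]
    for y,q in zip([-78,0,78,156],marks): r+=[*(proj(d,P(p,m,y,1))-px(q))]
    return r
o=LS(f,[600,0,0,80,40]);p=o.x[:3];print(o.x,np.abs(o.fun).max(),np.sqrt(np.mean(o.fun**2)))
# bar angle: min over theta of pointer/tail pixel
tip=px((612,155));tail=px((708,203))
g=lambda t:np.r_[proj(d,P(p,32*np.cos(t[0]),156+32*np.sin(t[0]),46))-tip,proj(d,P(p,-32*np.cos(t[0]),156-32*np.sin(t[0]),46))-tail]
b=LS(g,[-1.]);print("bar",b.x,b.fun)
q=P(p,70*np.sin(.5),-156,6+70*np.cos(.5));print("paddle tip",q,proj(d,q),"side",proj(s,q))
im=cv2.imread("pics/side1.png")
for y in ys:
    for u in(-o.x[3],o.x[3]): cv2.circle(im,tuple(int(round(k*1)) for k in proj(s,P(p,u,y,1))),1,(0,0,255),-1)
for X in(q,P(p,0,156,46),P(p,32*np.cos(b.x[0]),156+32*np.sin(b.x[0]),46)): cv2.circle(im,tuple(int(round(k)) for k in proj(s,X)),1,(0,255,0),-1)
st=read_state();cv2.circle(im,tuple(int(round(k)) for k in proj(s,np.array(st["tool_pos"]))),1,(0,0,255),-1)
c1=cv2.resize(im[170:310,180:380],(800,560),interpolation=cv2.INTER_NEAREST);c2=cv2.resize(im[80:150,20:90],(280,280),interpolation=cv2.INTER_NEAREST)
c1[280:,:280]=c2;cv2.imwrite("pics/chk1.png",c1);np.save("p.npy",p)
E
```

```text
[ 5.40461913e+02 -2.19342112e+01 -1.46545889e-01  8.11896995e+01
  5.00116446e+01] 1.1024626499554984 0.29005277370878124
bar [-1.10717349] [-0.15651004  0.14088977  0.45382735  0.44368389]
paddle tip [ 519.68608397 -176.55784059  180.29321028] [187.2107574  187.64639368] side [317.98996827 231.44507959]
```

View pics/chk1.png

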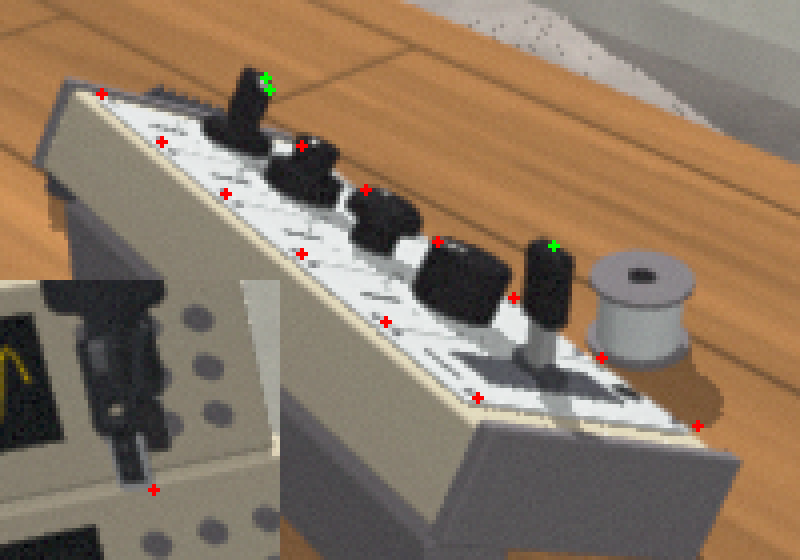

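In the side view the panel corners land within about 1 px and the paddle tip within 1–2 px. The bar top is about 2–3 px off (4 mm). The inset shows the open fingertips standing behind the TCP dot, so the TCP is where the tips end when shut. Next I'll check IK and look closer with the wrist camera above the bar knob.

```bash
cat >> geo.py <<'E'
from scipy.spatial.transform import Rotation as Ro
def Q(p,th,sg=1): # tool z into panel; tool y across bar at angle th
    W=Rz(p[2]); n=W@N; b=W@(np.cos(th)*U+np.sin(th)*Y); y=sg*np.cross(n,b); z=-n
    q=Ro.from_matrix(np.c_[np.cross(y,z),y,z]).as_quat(); return np.r_[q[3],q[:3]]
E
python3 - <<'E'
from h import *; from geo import *
p=np.load("p.npy")
for sg in(1,-1):
    for nm,X,th in(("bar-",P(p,0,156,30),-1.107),("bar0",P(p,0,156,30),0),("barhi",P(p,0,156,130),-1.107),("padU",P(p,70,-156,45),0),("padU1",P(p,10,-156,45),0),("padD",P(p,-75,-156,45),0),("padDhi",P(p,-75,-156,100),0)):
        j=solve_ik(X,Q(p,th,sg)); print(sg,nm,None if j is None else np.round(j,2))
move_ptp(P(p,0,156,130),Q(p,-1.107,1) if solve_ik(P(p,0,156,30),Q(p,0,1)) is not None else Q(p,-1.107,-1))
d=save("wrist","pics/w1.png"); R=d["R"];print(d["K"],-R.T@d["t"],R,read_state()["tool_pos"],read_state()["time"],read_state()["joint_pos"])
E
```

```text
1 bar- [-0.47  0.79  0.42  1.69 -0.43  1.24 -0.46]
1 bar0 [-0.65  0.88  0.73  1.7  -0.61  1.34 -1.36]
1 barhi [-0.46  0.74  0.45  1.53 -0.39  1.44 -0.49]
1 padU [-0.31  0.78  0.86  1.88 -0.41  1.24 -0.96]
1 padU1 [-0.28  0.87  0.84  1.76 -0.46  1.28 -0.96]
1 padD [-0.24  0.99  0.83  1.59 -0.53  1.34 -0.97]
1 padDhi [-0.24  0.97  0.86  1.5  -0.51  1.45 -0.99]
-1 bar- [ 0.07  0.78 -0.45  1.67  0.1   1.19  2.14]
-1 bar0 [-0.15  0.74 -0.1   1.68 -0.12  1.18  1.26]
-1 barhi [ 0.04  0.73 -0.39  1.5   0.05  1.4   2.19]
-1 padU [ 0.13  0.61  0.14  1.86 -0.03  1.17  1.71]
-1 padU1 [ 0.16  0.7   0.1   1.74 -0.01  1.19  1.68]
-1 padD [0.19 0.82 0.05 1.57 0.   1.24 1.65]
-1 padDhi [ 0.17  0.8   0.07  1.48 -0.01  1.35  1.67]
[[325.1922621    0.         281.88847592]
 [  0.         325.1922621  213.32120915]
 [  0.           0.           1.        ]] [726.2635094  176.13296647 331.0000355 ] [[ 0.71793119 -0.55438554 -0.4209887 ]
 [-0.36680272 -0.81527669  0.44808447]
 [-0.59163382 -0.16727401 -0.78866268]] [623.2819239  125.68270104 219.75767614] 2.325 [-0.45772975  0.74247082  0.45104605  1.53098303 -0.38895447  1.44249998
 -0.4940035 ]
```

View pics/w1.png

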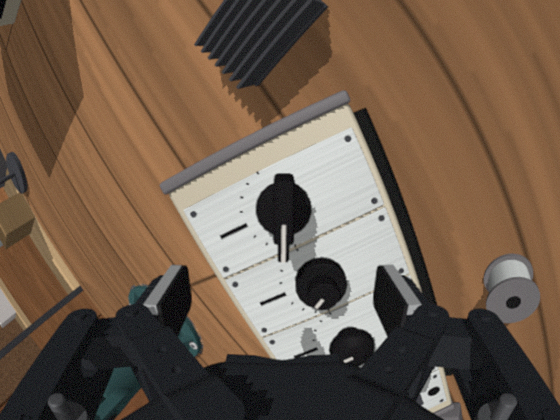

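The wrist view shows the bar knob at (284,210) with its pointer (white line) toward (283,255). The plate screws are visible at (194,213), (226,270), (347,139), (378,201) and on the neighbouring plate, and the tool sits squarely over the bar. I'll refine the pose from these together with the scene points.

```bash
cat >> geo.py <<'E'
def projf(d,X):
    c=d["R"]@X+d["t"]; r=np.hypot(c[0],c[1]); t=np.arctan2(r,c[2]); f=d["K"][0,0]
    return d["K"][:2,2]+f*t*c[:2]/r
E
cat > fit.py <<'E'
from h import *; from geo import *; from scipy.optimize import least_squares as LS
d=dict(np.load("pics/w1.npz")); p=np.load("p.npy"); g=cv2.cvtColor(d["pixels"],cv2.COLOR_RGB2GRAY).astype(float)
def cen(c,r=4):
    x,y=c; w=g[y-r:y+r+1,x-r:x+r+1]; k=np.clip(np.median(w)-25-w,0,None); yy,xx=np.mgrid[y-r:y+r+1,x-r:x+r+1]; return np.array([(k*xx).sum(),(k*yy).sum()])/k.sum()
S=[((194,214),1,1,156),((226,269),1,-1,156),((347,139),-1,1,156),((376,201),-1,-1,156),((235,284),1,1,78),((382,218),-1,1,78)]
C=[cen(s[0]) for s in S]; print(np.round(C,1).tolist())
def f(v):
    r=[]
    for s,c in zip(S,C): r+=[*(projf(d,P(v[:3],s[1]*v[3],s[3]+s[2]*v[4],1.5))-c)]
    return r
o=LS(f,[*p,75,31]); print(o.x,np.round(o.fun,1)); pw=o.x[:3]
def bar(v):
    ax=lambda k:projf(d,P(pw,v[1]+k*np.cos(v[0]),156+v[2]+k*np.sin(v[0]),46))
    return np.r_[ax(32)-[283,262.5],ax(-32)-[285,174]]
b=LS(bar,[-1.1,0,0]); print("bar",b.x,b.fun)
for q in(p,pw): print("bar base",P(q,0,156,0),"pad base",P(q,0,-156,0))
np.save("pw.npy",pw)
E
python3 fit.py
```

```text
[[193.0, 213.7], [225.4, 268.8], [347.5, 138.3], [374.0, 200.4], [234.8, 284.0], [381.0, 217.7]]
[ 5.38797346e+02 -2.11106522e+01 -1.49461649e-01  7.48056319e+01
  2.99869376e+01] [-0.  -0.1  0.   0.  -0.1 -0.1  0.  -0.  -0.   0.1  0.   0.2]
bar [-1.09383635 -1.47939642  1.99213016] [ 0.05113545 -2.9084875  -0.05016959  2.4797632 ]
bar base [563.24133277 132.3936801  105.        ] pad base [ 517.68249285 -176.26210245  105.        ]
bar base [562.02665204 133.1501638  105.        ] pad base [ 515.56804091 -175.37146826  105.        ]
```

The wrist fit is consistent, with residuals of about 0.1 px. The screw spacing comes out at 75/30 mm and the pose agrees with the scene fit to about 1.5 mm. Now I'll throw the paddle off by pushing with closed fingers, watching the wrist force.

```bash
cat > push.py <<'E'
from h import *; from geo import *
p=np.load("pw.npy")
def push(sg,us,q):  # sg=+1: start up-slope, push down; -1: reverse
    move_ptp(P(p,sg*75,-156,110),q); line_to(P(p,sg*75,-156,46))
    D=-sg*Rz(p[2])@U; f0=np.array(read_state()["wrist_force"]); 
    line_to(P(p,sg*us,-156,46),rate=80); u=us; L=[]
    while u>-16:
        F=-(np.array(read_state()["wrist_force"])-f0)@D; L.append((u,round(F,1)))
        if F>18: break
        u-=1.5; line_to(P(p,sg*u,-156,46),rate=40)
    print(L,read_state()["time"])
    line_to(P(p,sg*(u+25),-156,46)); line_to(P(p,sg*(u+40),-156,120))
E
python3 - <<'E'
from push import *
gripper_close(); push(1,12,Q(p,0,1))
save("scene","pics/s2.png",(160,160,350,256),3); save("side","pics/d2.png",(180,170,380,310),3)
a=cv2.imread("pics/s2.png");b=cv2.imread("pics/d2.png");c=np.zeros((a.shape[0]+b.shape[0]-120,600,3),'u1')
c[:288,:570]=a;c[288:,:600]=b[120:];cv2.imwrite("pics/v2.png",c);print(c.shape)
E
```

```text
[(12, np.float64(0.7)), (10.5, np.float64(1.3)), (9.0, np.float64(2.9)), (7.5, np.float64(2.2)), (6.0, np.float64(2.4)), (4.5, np.float64(1.7)), (3.0, np.float64(3.1)), (1.5, np.float64(2.2)), (0.0, np.float64(2.5)), (-1.5, np.float64(3.1)), (-3.0, np.float64(5.3)), (-4.5, np.float64(8.4)), (-6.0, np.float64(11.1)), (-7.5, np.float64(14.1)), (-9.0, np.float64(17.3)), (-10.5, np.float64(20.4))] 9.5833
(588, 600, 3)
```

View pics/v2.png

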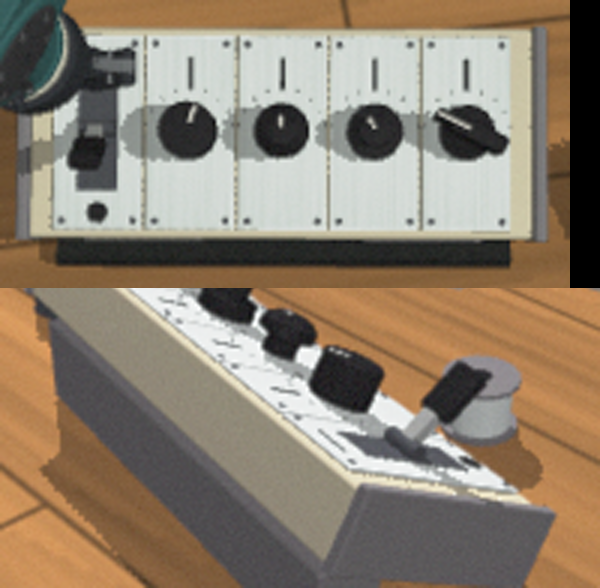

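The paddle is fully off: the force rose linearly once it met the stop at the predicted position, and both views show it leaning down the slope ((88,152) top, (460,390) bottom). Now the bar knob.

Run:
```python
from h import *; from geo import *
p=np.load("pw.npy"); H=31; t0=-1.09
move_ptp(P(p,0,156,140),Q(p,t0)); open_jaws()
f0=np.array(read_state()["wrist_force"])
line_to(P(p,0,156,H)); gripper_close(); s=read_state()
print("closed",s["opening"],s["grip_force"],np.round(np.array(s["wrist_force"])-f0,1),s["time"])
for t in np.linspace(t0,0,9)[1:]:
    move_ptp(P(p,0,156,H),Q(p,t)); s=read_state()
    print(round(t,2),np.round(np.array(s["wrist_force"])-f0,1),np.round(s["wrist_torque"],2),round(s["opening"],1))
q=Q(p,0); e=np.array(s["ee_rot"]); print("rot err",2*np.arccos(min(1,abs(q@e))),np.array(s["tool_pos"])-P(p,0,156,H))
dwell(.2); open_jaws(); line_to(P(p,0,156,130)); 
d=save("wrist","pics/w2.png"); print(read_state()["time"])
```

```text
closed 14.317898889336533 61.70849561691284 [ 0.5 -0.5  0.4] 14.15
-0.95 [ 1.5 -1.2  1.5] [-0.3  -0.77 -0.  ] 14.4
-0.82 [ 2.5 -1.2  1.1] [-0.41 -0.94  0.1 ] 14.2
-0.68 [ 3.7 -1.2  0.8] [-0.49 -1.1   0.09] 14.4
-0.55 [ 3.2 -2.6  0.8] [-0.56 -1.19  0.12] 14.8
-0.41 [ 5.5 -2.6  1.1] [-0.56 -1.22  0.13] 14.3
-0.27 [ 3.4 -1.8  0.6] [-0.59 -1.26  0.21] 14.6
-0.14 [ 4.3 -3.   1.1] [-0.69 -1.24  0.21] 14.2
0.0 [ 3.  -3.3  0.3] [-0.66 -1.27  0.21] 14.3
rot err 0.003647404844827639 [ 0.96308438 -1.02483754 -0.03259894]
17.8917
```

View pics/w2.png

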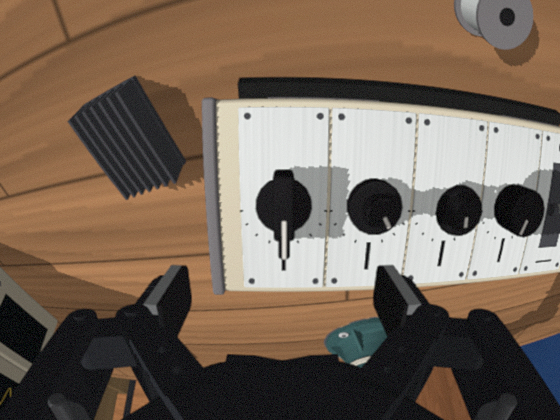

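The wrist view shows the bar's white line (284,240) pointing at the long mark (283,266), and the neighbours are undisturbed. I'll measure the residual angle.

Run:
```python
from h import *; from geo import *; from scipy.optimize import least_squares as LS
d=dict(np.load("pics/w2.npz")); p=np.load("pw.npy"); g=cv2.cvtColor(d["pixels"],cv2.COLOR_RGB2GRAY).astype(float)
R=[]
for y in range(226,254,3):
    w=np.clip(g[y,278:291]-110,0,None); R.append((278+(w*np.arange(13)).sum()/w.sum(),y))
print(np.round(R,1).tolist())
M=[]
for y in range(262,269,2):
    w=np.clip(140-g[y,277:291],0,None); M.append(277+(w*np.arange(14)).sum()/w.sum())
print("mark x",np.round(M,1),"pred mark",projf(d,P(p,50,156,1)))
R=np.array(R)
def f(v):
    ks=np.linspace(5,32,60); L=np.array([projf(d,P(p,k*np.cos(v[0]),156+v[1]+k*np.sin(v[0]),46)) for k in ks])
    o=np.argsort(L[:,1]); return np.interp(R[:,1],L[o,1],L[o,0])-R[:,0]
o=LS(f,[0,0]);print("theta,off",o.x,np.abs(o.fun).max())
o=LS(lambda v:f([v[0],0]),[0]);print("theta (axis fixed)",o.x,np.abs(o.fun).max())
```

```text
[[283.6, 226.0], [283.6, 229.0], [283.6, 232.0], [283.6, 235.0], [283.6, 238.0], [284.3, 241.0], [284.4, 244.0], [284.5, 247.0], [284.5, 250.0], [284.6, 253.0]]
mark x [283.1 283.2 283.2 283.2] pred mark [282.81308247 256.70702191]
theta,off [-0.0454447   0.01570844] 0.3391757578696115
theta (axis fixed) [-0.04461254] 0.34378190438843603
```

The residual measures about −0.045 rad, limited by pixel size. I'll look from closer at several heights to refine it before correcting.

```bash
cat > ang.py <<'E'
from h import *; from geo import *; from scipy.optimize import least_squares as LS
p=np.load("pw.npy")
def meas(tag):
    out=[]
    for h,dy in((95,0),(80,3),(66,-3)):
        line_to(P(p,0,156+dy,h)); d=snapshot("wrist"); np.savez(f"pics/{tag}{h}.npz",**d)
        g=cv2.cvtColor(d["pixels"],cv2.COLOR_RGB2GRAY).astype(float)
        a,b=projf(d,P(p,14,156,46)),projf(d,P(p,30,156,46)); R=[]
        for y in range(int(a[1]),int(b[1])):
            x0=int(np.interp(y,[a[1],b[1]],[a[0],b[0]]))-8; w=np.clip(g[y,x0:x0+17]-110,0,None)
            if w.sum()>60: R.append((x0+(w*np.arange(17)).sum()/w.sum(),y))
        R=np.array(R)
        def f(v):
            L=np.array([projf(d,P(p,k*np.cos(v[0]),156+v[1]+k*np.sin(v[0]),46)) for k in np.linspace(5,36,60)])
            return np.interp(R[:,1],L[:,1],L[:,0])-R[:,0]
        o=LS(f,[0,0]); o2=LS(lambda v:f([v[0],0]),[0]); out.append((len(R),*np.round(o.x,3),round(o2.x[0],3),round(np.abs(o.fun).max(),2)))
    print(tag,out,read_state()["time"])
E
python3 -c "
from ang import *
meas('c')"
```

```text
c [(22, np.float64(0.093), np.float64(-0.983), np.float64(0.049), np.float64(1.25)), (23, np.float64(0.113), np.float64(-1.338), np.float64(0.054), np.float64(1.33)), (24, np.float64(0.095), np.float64(-1.328), np.float64(0.034), np.float64(0.86))] 18.925
```

Run:
```python
from h import *; from geo import *
p=np.load("pw.npy"); d=dict(np.load("pics/c66.npz")); im=d["pixels"][:,:,::-1].copy()
a=projf(d,P(p,0,156,46)); b=projf(d,P(p,32,156,46)); m=projf(d,P(p,50,156,1)); print(a,b,m)
x0,y0=int(a[0])-50,int(a[1])-50
cv2.imwrite("pics/cc.png",cv2.resize(im[y0:y0+150,x0:x0+110],None,fx=4,fy=4,interpolation=cv2.INTER_NEAREST)); print(x0,y0)
```

```text
[276.86650821 253.91609921] [277.25270135 303.74149942] [278.18486236 291.79842326]
226 203
```

View pics/cc.png

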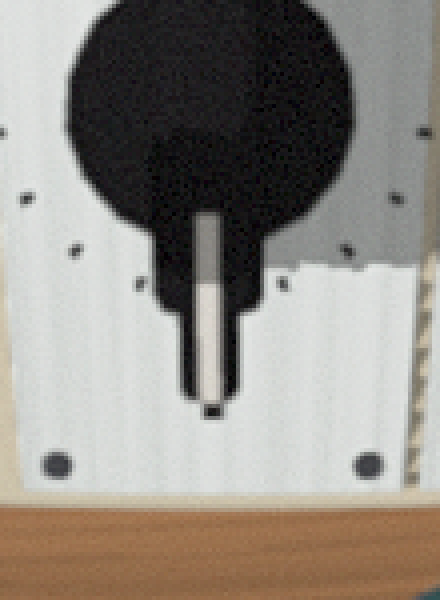

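The crop shows the white line running from (207,215) to (209,400), almost vertical, with the mark directly beneath at (212,410). So the true residual is about −0.01. My window had caught panel pixels, so I'll re-measure with a narrow window.

Run:
```python
from h import *; from geo import *; from scipy.optimize import least_squares as LS
p=np.load("pw.npy")
for h in(95,80,66):
    d=dict(np.load(f"pics/c{h}.npz")); g=cv2.cvtColor(d["pixels"],cv2.COLOR_RGB2GRAY).astype(float); f_=lambda k:projf(d,P(p,k,156,46))
    a,b=f_(6),f_(29); s=np.hypot(*(f_(32)-f_(0)))/32; r=4.2*s
    R=[]
    for y in range(int(a[1]),int(b[1])):
        xc=np.interp(y,[a[1],b[1]],[a[0],b[0]]); xs=np.arange(int(np.ceil(xc-r)),int(xc+r)+1); w=g[y,xs]; lo=w.min(); hi=np.percentile(w,80)
        if hi-lo>40: w=np.clip((w-lo)/(hi-lo)-.15,0,.75); R.append(((w*xs).sum()/w.sum(),y))
    R=np.array(R)
    def f(v):
        L=np.array([projf(d,P(p,k*np.cos(v[0]),156+v[1]+k*np.sin(v[0]),46)) for k in np.linspace(0,36,60)])
        return np.interp(R[:,1],L[:,1],L[:,0])-R[:,0]
    o=LS(f,[0,0],loss='soft_l1',f_scale=.2); print(h,len(R),np.round(o.x,3),round(np.abs(f(o.x)).max(),2),"fixed",LS(lambda v:f([v[0],0]),[0]).x)
```

```text
95 32 [ 0.007 -0.35 ] 0.18 fixed [-0.01129818]
80 34 [-0.004 -0.212] 0.11 fixed [-0.0150068]
66 36 [ 0.006 -0.324] 0.18 fixed [-0.01086754]
```

The bar is at 0.00 ± 0.01 rad, so it's done. Now I'll throw the paddle back on from the down-slope side.

Run:
```python
from push import *
line_to(P(p,0,156,140)); gripper_close(); push(-1,12,Q(p,0,1))
line_to(P(p,-60,-156,160)); print(read_state()["time"])
save("scene","pics/s3.png",(100,160,410,300),2); save("side","pics/d3.png",(180,170,480,400),2)
a=cv2.imread("pics/s3.png");b=cv2.imread("pics/d3.png")
c=np.zeros((600,620,3),'u1');c[:280]=a;c[280:,:600]=b[:320];cv2.imwrite("pics/v3.png",c)
```

```text
[(12, np.float64(1.1)), (10.5, np.float64(4.9)), (9.0, np.float64(3.0)), (7.5, np.float64(2.6)), (6.0, np.float64(3.0)), (4.5, np.float64(2.6)), (3.0, np.float64(3.1)), (1.5, np.float64(2.1)), (0.0, np.float64(3.0)), (-1.5, np.float64(2.6)), (-3.0, np.float64(2.6)), (-4.5, np.float64(2.3)), (-6.0, np.float64(1.8)), (-7.5, np.float64(3.0)), (-9.0, np.float64(5.2)), (-10.5, np.float64(8.2)), (-12.0, np.float64(10.3)), (-13.5, np.float64(12.9)), (-15.0, np.float64(15.1))] 27.8167
29.2917
```

View pics/v3.png

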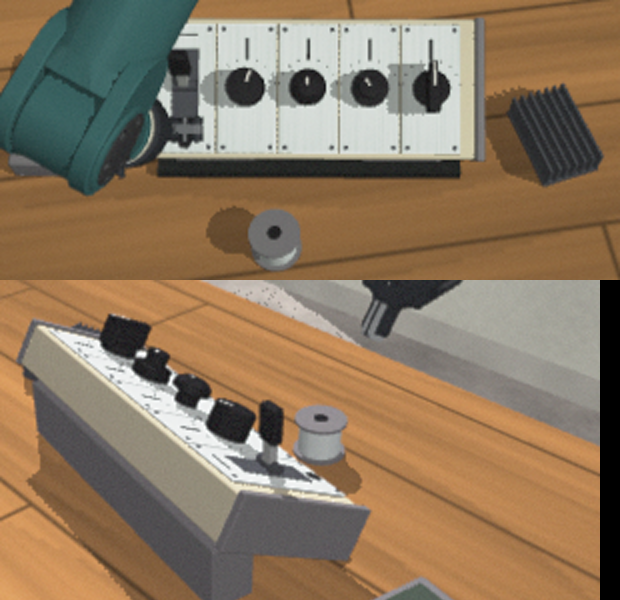

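Contact force rose at the stop and the paddle stands up-slope again ((270,402) bottom; (180,60) top, partly under the arm). The bar points at its mark, and the spool and heat sink look unmoved. I'll check the side-view paddle against the initial fully-on picture numerically.

Run:
```python
from h import *
line_to(np.array(read_state()["tool_pos"])+[0,0,60])
n=snapshot("side")["pixels"]; o=np.load("pics/side1.npz")["pixels"]
def st(im): 
    m=im[225:260,306:326].max(2)<60; y,x=np.nonzero(m); return m.sum(),x.mean(),y.mean(),y.min()
print(st(o),st(n)); df=np.abs(n.astype(int)-o).max(2)>40
df[:150,:]=0; y,x=np.nonzero(df); print(len(x),[(int(a),int(b)) for a,b in zip(x,y)][:60:3])
n2=snapshot("scene")["pixels"]; o2=np.load("pics/scene1.npz")["pixels"]
d2=np.abs(n2.astype(int)-o2).max(2)>40
for k,(x0,y0,x1,y1) in dict(meter=(100,180,160,252),sink=(345,195,405,255),spool=(205,258,260,300),rounds=(212,175,297,238)).items(): print(k,d2[y0:y1,x0:x1].sum())
print(read_state()["time"])
```

```text
(np.int64(216), np.float64(10.296296296296296), np.float64(15.819444444444445), np.int64(5)) (np.int64(212), np.float64(8.872641509433961), np.float64(16.21698113207547), np.int64(6))
5155 [(4, 150), (7, 150), (10, 150), (13, 150), (16, 150), (19, 150), (22, 150), (25, 150), (28, 150), (31, 150), (34, 150), (37, 150), (40, 150), (44, 150), (48, 150), (51, 150), (54, 150), (57, 150), (60, 150), (63, 150)]
meter 2486
sink 0
spool 0
rounds 43
30.0333
```

Run:
```python
from h import *; from geo import *
p=np.load("pw.npy"); s=dict(np.load("pics/side1.npz")); n=dict(np.load("pics/d3.npz")); f=dict(np.load("pics/d2.npz"))
for t in(.5,-.5,.4,-.4): print(t,proj(s,P(p,70*np.sin(t),-156,6+70*np.cos(t))))
def ax(im,x0,y0,x1,y1):
    m=(im[y0:y1,x0:x1].max(2)<55).astype('u1'); k,l,stt,c=cv2.connectedComponentsWithStats(m); i=1+np.argmax(stt[1:,4]); return stt[i,:4]+[x0,y0,0,0],c[i]+[x0,y0],stt[i,4]
print("on0",ax(s["pixels"],306,224,330,254)); print("on1",ax(n["pixels"],306,224,330,254)); print("off",ax(f["pixels"],312,224,348,254))
for t in(.5,-.5): print("block centre",t,proj(s,P(p,49*np.sin(t),-156,6+49*np.cos(t))))
d=np.abs(n["pixels"].astype(int)-s["pixels"]).max(2)>40; print("meter side",d[315:400,315:430].sum())
o=np.load("pics/scene1.npz")["pixels"]; q=np.load("pics/s3.npz")["pixels"]
y,x=np.nonzero(np.abs(q.astype(int)-o).max(2)[175:238,212:297]>40); print(sorted(set((x+212).tolist())),y.min()+175,y.max()+175)
```

```text
0.5 [316.91059228 231.64917975]
-0.5 [339.20174938 236.72412283]
0.4 [319.727536   230.75099043]
-0.4 [337.8174699  234.92851259]
on0 (array([311, 230,  12,  22]), array([316.48529412, 240.75      ]), np.int32(204))
on1 (array([310, 231,  11,  22]), array([315.03960396, 241.27227723]), np.int32(202))
off (array([322, 235,  21,  19]), array([331.47142857, 244.11904762]), np.int32(210))
block centre 0.5 [316.59291494 240.83042011]
block centre -0.5 [332.25762759 244.09139756]
meter side 160
[292, 293, 294, 295, 296] 192 216
```

The swing measures 16.4 px from off to on, against a model travel of 15.7 px, so both stops were reached. The paddle is now slightly further on than at the start. The only change in the round-knob area is the bar's own shadow. The robot is clear of everything, so I'm handing in.

```bash
python3 -c "
from workcell import *
print(job_done())"
```

```text
the job is handed in; nothing more can be done
None
```

I handed the job in at about 30 s: paddle thrown fully off, bar knob turned to the long mark (within about 0.01 rad), paddle thrown fully back on; by the images the round knobs, heat sink and spool are unchanged, while the meter's spot was partly hidden or shadowed by the arm, though the arm stayed well above it.

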